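Start the laminating press's screw in its nut and hold it

TASK

The screw of the small laminating press has only been dropped into its boss and is not started. Take its knob, turn it backward (anticlockwise from above) until the thread drops, then forward (clockwise) one full turn, without pulling the screw out or disturbing the things round about. Finish still gripping the knob, holding the screw started, so that the strips to be glued can be slid under the platen.

Things in the scene. Friction and masses are not known exactly. Their poses are not given: they have to be found in the camera images.
- press: Laminating press, fixed: plywood board 115 x 175 mm, steel columns 62 mm either side along its y (cap nuts up to 112 mm high), aluminium bridge 42 x 156 mm, top 98 mm above the table, and in its middle an upright brass boss, 35 mm across, top 118 mm above the table, with the screw's bore. Origin: on the table straight below the bore; z up.
- nut (a point): Point on the bore's axis inside the boss, 80 mm above the table, level with the tops of the nut's two short thread starts, which lie at +x and -x; axes as the press. Right-hand thread, two starts: 12 mm travel per turn (down when turned clockwise from above), 6 mm from thread to thread, about 1.6 mm axial play.
- press_screw: Loose steel screw, 24 mm across, 0.11 to 0.23 kg, upright in the boss (0.8 mm play all round), with a round black fluted knob 38 mm across on top. Origin: on the axis at the thread's lower end; z towards the knob, which spans z = 73 to 99 mm. Its threads' ends rest on the nut's thread starts, the origin 1 to 4 mm below point nut. Let go, it stays as turned, or drops if unsupported.
- knob (a point): Centre of the knob's fluted rim, on the screw's axis, 86 mm above the screw's origin: grip here from above, at any yaw. At the start about 162 to 165 mm above the table. The knob's underside stays more than 12 mm above the boss to the end; beside the boss there is free room down to the bridge.
- index (a point): Raised steel rib on the knob's top, 15 mm from the axis, shows the turn. Turned anticlockwise from the start the screw climbs its helix and after 0.5 to 1.8 rad its threads slip off the nut's thread starts and it drops about 6 mm, if free to fall or pressed lightly; a firmly held screw does not fall. Turned clockwise from there it is caught and runs down the nut.
- strips: Stack of four thin wooden strips, 26 x 190 x 12 mm, lying near the press, to be left alone. Origin under its middle, long along y.
- glue_bottle: White glue bottle, 30 x 30 x 61 mm, standing near the press, to be left alone. Origin under its middle.
- peg_clamp_a: Wooden peg 15 x 72 x 12 mm lying near the press, to be left alone.
- peg_clamp_b: Another such peg, to be left alone.
- driver: Small screwdriver with a black handle, 16 x 118 x 16 mm, lying on the table, to be left alone.

How it is judged:
By the outcome, as a careful person would: the job done as asked, in the order asked, and still so for the second after the job is handed in, while the arm keeps its last pose, push and grip.
It also fails if it takes over 69 s, if anything falls off the work surface, if the arm or the gripper's body presses on something with over 40 N, if the wrist force passes 120 N, or if a joint passes its speed limit or range.

ROBOT

A 6-joint arm with a two-finger parallel gripper is mounted at the origin on the work surface; the furniture and walls round the work are solid. World frame = base frame: x ahead of the robot, y to its left, z up, the work surface at z = 0. Lengths are in mm, angles in rad, forces in N, time in s.
With the tool pointing down it reaches from about 300 to 775 mm from the base axis. Payload 14.6 kg.
Tool frame: the origin (TCP) lies on the centre line of the jaws, within the pads' length; the fingertips stand 11 mm ahead of it and the grasp point (between the pads) lies 8 mm behind it; x points along the fingers, y is the direction in which the jaws open and shut, and the axes are right-handed (so a half turn about x gives the same grasp; the last joint's range is limited). The gripper opens to 94 mm and grips with 3 to 60 N. Pads are 16 mm wide; open, the fingers measure 119 mm over their backs; the gripper's body (75 mm by 177 mm) begins 78 mm behind the grasp point.
Start: joints at [-1.304, 0.3, 1.521, -0, 1.321, -0.067], TCP at [180.192, -519.635, 216.446] pointing down, gripper open.
Joint ranges: [-3.03, 3.03], [-0.79, 2.21], [0.23, 2.52], [-1.04, 4.18], [0, 3.07], [-2.55, 2.55]. Speed limits (rad/s): [2.22, 2.22, 2.57, 3.14, 3.14, 3.14].

INTERFACE

Orientations are given as [roll, pitch, yaw] about the fixed x, y, z axes, in that order (R = Rz(yaw) Ry(pitch) Rx(roll)).
In Python, from cell import manip gives the robot as it stands.
- The arm moves only by the shell command python3 -m handwheel 'ROWS' [OPENING] [FORCE]. ROWS is JSON, a list of rows, each a list of 2 entries, a list of its own where there are three numbers: the shift along the tool's x, y, z in mm, then the turn about the tool's x in rad. In form: [[[x, y, z], spin], ...]. A call has exactly 10 rows; each row shifts and turns the commanded pose from where the row before left it, along the tool's axes as they then stand; what a row does not reach is not made up. A row lasts 1/8 s, in which the tool goes at most 62.5 mm and 10.7 degrees, less where a joint would pass 70% of its speed; a pose out of reach is approached as far as the arm can. A call with a gripper value outside its range is refused whole. OPENING is the closure in counts, from 0 (fully open) to 255 (shut), set as the call begins (- or left out, the last holds). The fingers move at their own pace and stop on an object; FORCE is the grip in N (left out, the last holds). Time passes only in rows, so rows that do not move let the fingers close, or fill a call up. It gives the time, the measured TCP pose, the force and the opening at its end, in the units of the state.
- manip.read_state(): the state, without advancing time (a new reading comes with each control period).
- manip.camera(name): name is "scene" or "top"; returns a dict with "pixels" (400x640x3 uint8, red, green, blue), "z_map" (400x640 float32, mm along the optical axis (not along the pixel's ray), 0 where there is no reading), "mtx" (3x3 intrinsics, pixels), "xyz" and "orientation" of the camera in the world. Camera axes: x right, y up, looking along -z (the intrinsics and any distortion apply to the point x, -y, -z); pixel columns grow to the right and rows downward; lengths in mm; the calibration is good to about 2 mm. A picture is of the moment at which its call begins.
- manip.sign_off(): hands the job in, once; it reports no verdict.
Trained networks look in the newest picture that a camera, given by its name, has taken for a name from the list of things; names that differ only in an ending like _2 or _b are one class to them, and where a whole thing is asked for, a point or a joint stands for the part that bears it (a point fixed in the world has none). Each returns a list of dicts, best first, with "confidence" (0 to 1); they miss things now and then, are a little off and sometimes report something else, mostly with a low value. They report only what shows in the picture. A call takes as long as a camera call.
- manip.cut_out(target, camera): "region" (400x640 bool, what is visible of it) and "centre" ([column, row] in pixels, amid what is visible of it).
The state is a dict: "clock": time; "joints": joint angles; "qd": joint speeds; "effort": joint torques, N m; "eef_pos": TCP position; "eef_rot": TCP orientation; "wrist_force": force on the tool from outside, world axes, zero at the start; "moment": the same for the moment, N m; "finger_gap": finger opening in mm.
Only numpy, scipy, OpenCV 4.12 (cv2) and the standard library are available. Lean on these libraries where they do the work, as an engineer would, in place of code of your own. Each camera call takes 0.05 s, during which the arm holds its last target. There are 200 camera calls.

## Working session

There is one attempt and no reset: what is moved stays moved. The work goes in short steps, Python scripts to look and compute and a shell command to move; the robot and the scene stay as the last step left them, time stands still between calls to the robot, and variables do not carry over. Pictures are saved under pics/ and viewed, about 8 in all and at most 12, crops included, and the job is handed in when it is done.

```bash
mkdir -p pics; ls; cat > h.py <<'E'
import numpy as np, cv2
from cell import manip
from scipy.spatial.transform import Rotation as R
def look(cam): 
    d=manip.camera(cam); return d
def rot(d):
    o=np.array(d["orientation"],float)
    return o if o.shape==(3,3) else R.from_euler('xyz',o).as_matrix() if o.size==3 else R.from_quat(o).as_matrix()
def world(d,uv,z=None):
    uv=np.atleast_2d(uv).astype(int); 
    z=d["z_map"][uv[:,1],uv[:,0]] if z is None else z
    K=np.array(d["mtx"]); x=(uv[:,0]-K[0,2])/K[0,0]*z; y=(uv[:,1]-K[1,2])/K[1,1]*z
    return (rot(d)@np.stack([x,-y,-z])).T+np.array(d["xyz"])
def save(d,n): cv2.imwrite("pics/"+n,cv2.cvtColor(d["pixels"],cv2.COLOR_RGB2BGR))
E
python3 - <<'E'
from h import *
print(manip.read_state())
for c in ("scene","top"):
    d=look(c); save(d,c+"0.png"); print(c,d["xyz"],d["orientation"],d["mtx"],[k for k in d])
    for t in ("press","press_screw","knob","index","strips","glue_bottle","peg_clamp_a","driver"):
        for r in manip.cut_out(t,c)[:2]:
            v,u=np.nonzero(r["region"]); uv=np.stack([u,v],1); w=world(d,uv); w=w[d["z_map"][v,u]>0]
            print(t,round(r["confidence"],2),np.round(r["centre"]),len(u),np.round(np.median(w,0)),np.round(np.percentile(w,[2,98],axis=0)).tolist() if len(w) else 0)
E
cd pics; python3 -c "
import cv2,numpy as np
cv2.imwrite('both.png',cv2.resize(np.vstack([cv2.imread('scene0.png'),cv2.imread('top0.png')]),(480,600)))"
```

```text
pics
{'clock': 0.0, 'joints': array([-1.30359526e+00,  3.00491701e-01,  1.52157389e+00, -3.48281865e-05,
        1.32069436e+00, -6.65756944e-02]), 'qd': array([-1.82879679e-03,  1.54257276e-03, -1.10999769e-03, -1.47814490e-03,
       -6.85071531e-04, -1.38485453e-06]), 'effort': array([-3.95842537e-03, -5.31817281e+01, -3.52734482e+01,  7.07033440e-02,
        2.44013371e-02, -5.81030963e-05]), 'eef_pos': array([ 180.12379965, -519.40742529,  215.87806544]), 'eef_rot': array([-1.60848036,  1.56962854,  1.86689769]), 'wrist_force': array([ 0.07466729, -0.07328116,  0.0149678 ]), 'moment': array([0.00962957, 0.01378839, 0.03465238]), 'finger_gap': 94.01049181833392}
scene [129.97640716 629.51894652 516.16837433] [ 1.11482243 -0.02520723 -2.52939237] [[397.5640362    0.         319.51113071]
 [  0.         397.5640362  204.49736087]
 [  0.           0.           1.        ]] ['pixels', 'z_map', 'mtx', 'xyz', 'orientation']
press 0.78 [289. 266.] 4627 [554. 100.  35.] [[490.0, 5.0, 8.0], [635.0, 174.0, 111.0]]
press_screw 0.79 [293. 213.] 459 [559.  91. 161.] [[547.0, -97.0, 37.0], [70
[... 1052 characters left out ...]
  72.  35.] [[493.0, -8.0, 16.0], [637.0, 164.0, 107.0]]
press_screw 0.59 [279. 194.] 237 [564.  77. 175.] [[548.0, 61.0, 161.0], [581.0, 93.0, 178.0]]
knob 0.75 [279. 194.] 260 [565.  78. 174.] [[548.0, 61.0, 101.0], [587.0, 95.0, 178.0]]
index 0.55 [278. 196.] 226 [564.  78. 175.] [[548.0, 62.0, 171.0], [581.0, 94.0, 178.0]]
strips 0.77 [269. 233.] 902 [483. 114.  11.] [[453.0, 27.0, -0.0], [512.0, 214.0, 15.0]]
glue_bottle 0.75 [244. 164.] 160 [654. 177.  40.] [[644.0, 166.0, 8.0], [670.0, 194.0, 62.0]]
peg_clamp_a 0.59 [331. 226.] 99 [502. -46.  10.] [[496.0, -69.0, -2.0], [508.0, -12.0, 13.0]]
driver 0.62 [424. 273.] 172 [ 396. -289.   14.] [[368.0, -301.0, -2.0], [457.0, -283.0, 18.0]]
```

View pics/both.png

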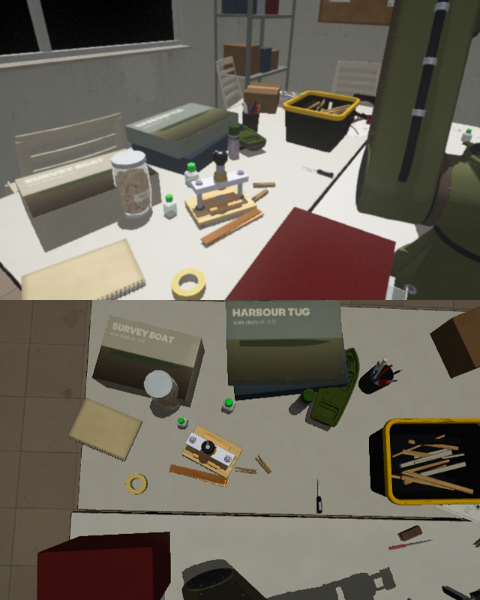

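```bash
python3 - <<'E'
from h import *
im=cv2.imread('pics/top0.png')[160:240,235:335]; cv2.imwrite('pics/crop.png',cv2.resize(im,(750,600),interpolation=cv2.INTER_CUBIC))
d=look("top")
m=(d["z_map"]>0); v,u=np.nonzero(m); w=world(d,np.stack([u,v],1))
s=(abs(w[:,0]-564)<30)&(abs(w[:,1]-78)<30)&(w[:,2]>165)
print(cv2.minEnclosingCircle(w[s][:,:2].astype(np.float32)),np.mean(w[s],0),np.median(w[s][:,2]),w[s][:,2].max())
s=(abs(w[:,0]-564)<100)&(abs(w[:,1]-78)<100)&(abs(w[:,2]-98)<6)
r=cv2.minAreaRect(w[s][:,:2].astype(np.float32)); print(r,cv2.boxPoints(r))
d=look("scene")
v,u=np.nonzero(d["z_map"]>0); w=world(d,np.stack([u,v],1))
s=(abs(w[:,0]-564)<35)&(abs(w[:,1]-78)<35)&(w[:,2]>169)
print(cv2.minEnclosingCircle(w[s][:,:2].astype(np.float32)),np.mean(w[s],0))
E
```

```text
((565.102294921875, 78.51512908935547), 19.515888214111328) [564.48169273  78.244037   174.32641454] 174.53241053648833 180.26838117796888
((564.5240478515625, 78.30072784423828), (155.4794464111328, 42.01752471923828), 63.41094207763672) [[510.9418      18.18605   ]
 [548.5155      -0.62049866]
 [618.1063     138.4154    ]
 [580.5326     157.22195   ]]
((566.5383911132812, 83.08041381835938), 20.1679744720459) [562.96981412  87.23010198 173.37964313]
```

View pics/crop.png

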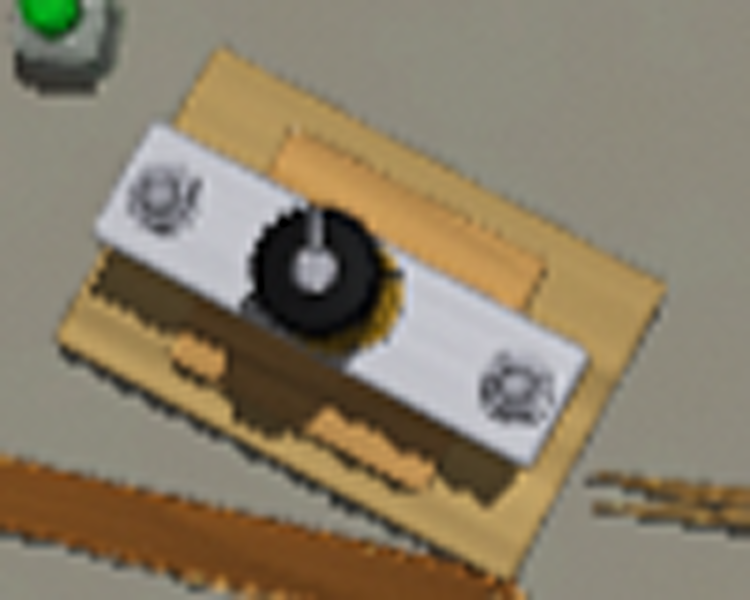

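The picture shows the press with its bridge about 63° from world x and the knob at pixel (279,194), world about (565,78). The knob's index rib points towards +x. Next I check clearances on the way there and work out the tool axes.

```bash
python3 - <<'E'
from h import *
s=manip.read_state(); Rt=R.from_euler('xyz',s['eef_rot']).as_matrix(); print(Rt.round(3))
print("delta tool to (565,78,220):",Rt.T@(np.array([565,78.4,220])-s['eef_pos']))
d=look("top"); v,u=np.nonzero(d["z_map"]>0); w=world(d,np.stack([u,v],1))
a=s['eef_pos'][:2]; b=np.array([565,78.4]); t=np.clip((w[:,:2]-a)@(b-a)/711**2,0,1)
dist=np.linalg.norm(w[:,:2]-a-t[:,None]*(b-a),axis=1)
for lo in np.arange(.2,1.01,.1):
    k=(t>=lo-.05)&(t<lo+.06)&(dist<140); print(round(lo,1),w[k][:,2].max().round(), (w[k][:,2]>100).sum())
k=(t>.97)&(np.linalg.norm(w[:,:2]-b,axis=1)<190)&(w[:,2]>115)&(np.linalg.norm(w[:,:2]-b,axis=1)>30);print(w[k][::25].round())
E
```

```text
[[-0.     0.328 -0.945]
 [ 0.    -0.945 -0.328]
 [-1.    -0.     0.   ]]
delta tool to (565,78,220): [  -3.54134515 -438.92326055 -559.51421371]
0.2 7.0 0
0.3 6.0 0
0.4 19.0 0
0.5 18.0 0
0.6 6.0 0
0.7 15.0 0
0.8 16.0 0
0.9 112.0 76
1.0 179.0 383
[[708. 203. 128.]]
```

```bash
python3 -m handwheel '[[[0,-22,-28],0],[[0,-22,-28],0],[[0,-22,-28],0],[[0,-22,-28],0],[[0,-22,-28],0],[[0,-22,-28],0],[[0,-22,-28],0],[[0,-22,-28],0],[[0,-22,-28],0],[[0,-22,-28],0]]' 0 15
python3 -m handwheel '[[[0,-22,-28],0],[[0,-22,-28],0],[[0,-22,-28],0],[[0,-22,-28],0],[[0,-22,-28],0],[[0,-22,-28],0],[[0,-22,-28],0],[[0,-22,-28],0],[[0,-22,-28],0],[[0,-21,-27],0]]'
python3 -c "
from h import *
s=manip.read_state();print(s['joints'],s['eef_pos'],s['eef_rot'])
Rt=R.from_euler('xyz',s['eef_rot']).as_matrix();print(Rt.round(3),Rt.T@(np.array([564.8,78.4,155])-s['eef_pos']))
d=look('scene');save(d,'s1.png');im=cv2.imread('pics/s1.png')[120:300,180:420];cv2.imwrite('pics/s1c.png',cv2.resize(im,(800,600)))
"
```

```text
clock: 2.3
eef_pos: [373.2, -219.0, 216.6]
eef_rot: [2.175, 1.57, -0.633]
wrist_force: [0.1, -0.4, -0.2]
finger_gap: 93.9
clock: 3.55
eef_pos: [565.1, 79.4, 216.5]
eef_rot: [2.45, 1.571, -0.358]
wrist_force: [0.7, -0.5, -0.4]
finger_gap: 94.4
[ 7.54008934e-02  3.45859764e-01  1.46043960e+00 -3.71083825e-05
  1.33521522e+00  1.31223655e+00] [565.05660062  79.38159138 216.45852865] [ 2.45004139  1.57071033 -0.35758194]
[[ 0.     0.328 -0.945]
 [-0.    -0.945 -0.328]
 [-1.     0.    -0.   ]] [61.4585373   0.83987394  0.56825554]
```

View pics/s1c.png

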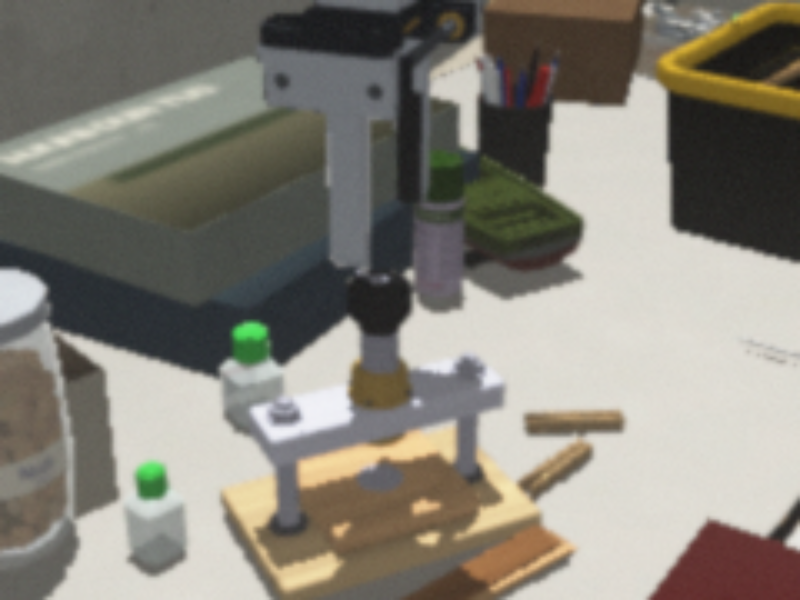

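The scene view shows the open gripper straight above the knob (crop pixel 380,300), with nothing in the way. I descend while spinning back about 1 rad, then close.

```bash
python3 -m handwheel '[[[0,0.8,0.6],0],[[8,0,0],-0.125],[[8,0,0],-0.125],[[8,0,0],-0.125],[[8,0,0],-0.125],[[8,0,0],-0.125],[[8,0,0],-0.125],[[8,0,0],-0.125],[[5,0,0],-0.125],[[0,0,0],0]]' 0 15
python3 -m handwheel '[[[0,0,0],0],[[0,0,0],0],[[0,0,0],0],[[0,0,0],0],[[0,0,0],0],[[0,0,0],0],[[0,0,0],0],[[0,0,0],0],[[0,0,0],0],[[0,0,0],0]]' 255 12
python3 -c "
from h import *
s=manip.read_state();print(s)"
```

```text
clock: 4.85
eef_pos: [563.8, 76.4, 155.4]
eef_rot: [-1.101, 1.57, -2.911]
wrist_force: [-0.2, 0.3, 0.3]
finger_gap: 94.1
clock: 6.1
eef_pos: [564.2, 77.3, 155.5]
eef_rot: [-2.033, 1.571, 2.443]
wrist_force: [-1.1, 0.2, -0.4]
finger_gap: 37.8
{'clock': 6.1, 'joints': array([7.18856563e-02, 3.98139001e-01, 1.53563492e+00, 5.01046836e-05,
       1.20786695e+00, 3.08906547e-01]), 'qd': array([-0.00131206, -0.00098528, -0.00010205, -0.00076546,  0.00140739,
        0.00131662]), 'effort': array([-1.83159211e-01, -5.71219146e+01, -3.39512587e+01, -1.96490233e-02,
       -2.28853365e-01,  1.61788892e-03]), 'eef_pos': array([564.17470915,  77.33303558, 155.46163277]), 'eef_rot': array([-2.03283066,  1.57072911,  2.44251964]), 'wrist_force': array([-1.14443029,  0.16318023, -0.40406635]), 'moment': array([ 0.02274188,  0.1468219 , -0.00738842]), 'finger_gap': 37.789572227728186}
```

```bash
python3 -m handwheel '[[[0.5,0,0],0],[[0,0,0],0],[[0,0,0],-0.05],[[0,0,0],-0.05],[[0,0,0],-0.05],[[0,0,0],-0.05],[[0,0,0],-0.05],[[0,0,0],-0.05],[[0,0,0],0],[[0,0,0],0]]'
python3 -c "
from h import *
s=manip.read_state();print(s['joints'][5],s['wrist_force'],s['moment'],s['eef_pos'],s['finger_gap'])"
```

```text
clock: 7.35
eef_pos: [564.9, 77.3, 155.6]
eef_rot: [1.564, 1.569, 0.055]
wrist_force: [2.7, 1.2, 6.4]
finger_gap: 37.6
0.010270510019650209 [2.66276591 1.23112949 6.3579873 ] [ 8.30662300e-02 -8.19549756e-01 -4.08224939e-04] [564.88013079  77.33215437 155.5727698 ] 37.64185748649278
```

```bash
python3 -m handwheel '[[[-0.1,0,0],-0.05],[[-0.1,0,0],-0.05],[[-0.1,0,0],-0.05],[[-0.1,0,0],-0.05],[[-0.1,0,0],-0.05],[[-0.1,0,0],-0.05],[[0,0,0],0],[[0,0,0],0],[[0,0,0],0],[[0,0,0],0]]'
python3 -c "
from h import *
s=manip.read_state();print(s['joints'][5],s['wrist_force'],s['moment'],s['eef_pos'],s['finger_gap'])"
```

```text
clock: 8.6
eef_pos: [565.6, 77.5, 156.4]
eef_rot: [1.342, 1.566, 0.133]
wrist_force: [8.0, 1.9, 3.8]
finger_gap: 37.7
-0.2896508901822833 [8.00994219 1.93036908 3.78136596] [ 0.37817364 -1.92507545 -0.08942162] [565.57082746  77.49380492 156.4202048 ] 37.722527088702925
```

```bash
cat > st.py <<'E'
from h import *
s=manip.read_state();f=s['wrist_force'];print(s['clock'],'q6',s['joints'][5].round(3),'f',f.round(1),'m',s['moment'].round(2),'p',s['eef_pos'].round(2),s['finger_gap'].round(1))
Rt=R.from_euler('xyz',s['eef_rot']).as_matrix();print(Rt.round(3).tolist(),'relief in tool axes',(Rt.T@np.array([f[0],f[1],0])/6).round(2))
E
python3 st.py
```

```text
Traceback (most recent call last):
  File "st.py", line 2, in <module>
    s=manip.read_state();f=s['wrist_force'];print(s['clock'],'q6',s['joints'][5].round(3),'f',f.round(1),'m',s['moment'].round(2),'p',s['eef_pos'].round(2),s['finger_gap'].round(1))
                                                                                                                                                            ^^^^^^^^^^^^^^^^^^^^^
AttributeError: 'float' object has no attribute 'round'
```

```bash
sed -i "s/s\['finger_gap'\].round(1)/s['finger_gap']/" st.py; python3 st.py
```

```text
8.6 q6 -0.29 f [8.  1.9 3.8] m [ 0.38 -1.93 -0.09] p [565.57  77.49 156.42] 37.722527088702925
[[0.004, 0.935, 0.354], [0.001, 0.354, -0.935], [-1.0, 0.004, 0.001]] relief in tool axes [0.01 1.36 0.17]
```

```bash
python3 -m handwheel '[[[0,0.6,0.1],0],[[0,0.6,0.1],0],[[-0.1,0,0],-0.05],[[-0.1,0,0],-0.05],[[-0.1,0,0],-0.05],[[-0.1,0,0],-0.05],[[-0.1,0,0],-0.05],[[0,0,0],0],[[0,0,0],0],[[0,0,0],0]]'
python3 st.py
```

```text
clock: 9.85
eef_pos: [566.5, 77.8, 156.8]
eef_rot: [1.153, 1.567, 0.193]
wrist_force: [6.2, 2.4, 4.4]
finger_gap: 37.7
9.85 q6 -0.539 f [6.2 2.4 4.4] m [ 0.63 -1.54 -0.1 ] p [566.52  77.83 156.83] 37.68138445335147
[[0.004, 0.819, 0.574], [0.001, 0.574, -0.819], [-1.0, 0.003, 0.001]] relief in tool axes [0.   1.07 0.27]
```

The sideways force shows that the knob sits about 2.8 mm off the pad centre along tool z. I'll ease open (which also tests for a drop), centre and regrip.

```bash
python3 -m handwheel '[[[0,0,0],0],[[0,0,0],0],[[0,0.5,-1.3],0],[[0,0.5,-1.3],0],[[0,0,0],0],[[0,0,0],0],[[0,0,0],0],[[0,0,0],0],[[0,0,0],0],[[0,0,0],0]]' 110 12
python3 st.py; python3 - <<'E'
from h import *
d=look("scene"); save(d,'s2.png')
im=cv2.imread('pics/s2.png')[160:260,240:350]; cv2.imwrite('pics/s2c.png',cv2.resize(im,(660,600),interpolation=cv2.INTER_CUBIC))
im=cv2.imread('pics/scene0.png')[160:260,240:350]; cv2.imwrite('pics/s0c.png',cv2.resize(im,(660,600),interpolation=cv2.INTER_CUBIC))
# column profile: steel shank/black knob boundaries
for n in ('scene0.png','s1.png','s2.png'):
    g=cv2.cvtColor(cv2.imread('pics/'+n),cv2.COLOR_BGR2GRAY); print(n,g[195:250,288:298].mean(1).astype(int).tolist())
E
```

```text
clock: 11.1
eef_pos: [564.7, 80.3, 156.0]
eef_rot: [-1.796, 1.571, -2.754]
wrist_force: [0.8, 0.9, 0.1]
finger_gap: 53.6
11.1 q6 -0.536 f [0.8 0.9 0.1] m [ 0.02 -0.1  -0.03] p [564.7   80.26 156.03] 53.58504768586307
[[-0.0, 0.818, 0.575], [-0.0, 0.575, -0.818], [-1.0, -0.0, -0.0]] relief in tool axes [-0.    0.2  -0.04]
scene0.png [48, 48, 48, 47, 48, 60, 89, 119, 135, 119, 72, 47, 43, 40, 39, 36, 36, 36, 35, 38, 36, 39, 41, 44, 51, 71, 96, 105, 105, 105, 105, 106, 104, 102, 101, 98, 96, 93, 93, 93, 94, 94, 95, 94, 93, 89, 91, 104, 122, 128, 129, 130, 130, 130, 129]
s1.png [64, 64, 64, 64, 65, 68, 64, 72, 80, 66, 43, 33, 33, 33, 35, 33, 33, 33, 35, 34, 34, 35, 36, 40, 47, 67, 91, 97, 99, 98, 99, 100, 98, 97, 95, 92, 91, 87, 87, 88, 88, 88, 89, 88, 87, 83, 84, 97, 114, 121, 122, 122, 121, 122, 122]
s2.png [44, 44, 44, 44, 50, 61, 60, 71, 74, 49, 33, 32, 31, 33, 32, 32, 31, 34, 33, 33, 37, 43, 49, 57, 74, 97, 105, 108, 109, 106, 105, 106, 103, 98, 95, 93, 91, 88, 88, 90, 90, 88, 89, 89, 88, 85, 85, 98, 116, 122, 124, 125, 124, 123, 125]
```

View pics/s2c.png

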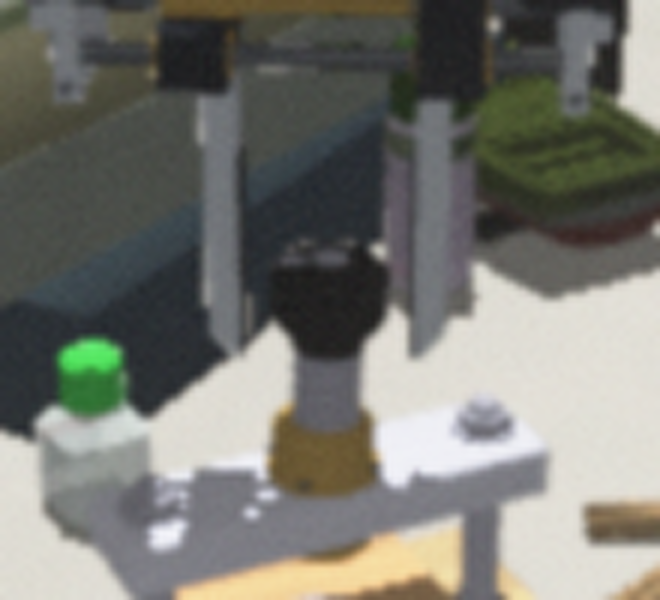

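The knob is centred between the fingers and has risen about 1 px (about 1.6 mm). That matches the helix, so it hasn't dropped yet. I regrip and continue backward in small steps.

```bash
python3 -m handwheel '[[[0,0,0],0],[[0,0,0],0],[[0,0,0],0],[[0,0,0],0],[[0,0,0],0],[[0,0,0],0],[[0.6,0,0],0],[[0,0,0],0],[[0,0,0],0],[[0,0,0],0]]' 255 12
python3 st.py
python3 -m handwheel '[[[-0.1,0,0],-0.05],[[-0.1,0,0],-0.05],[[-0.1,0,0],-0.05],[[-0.1,0,0],-0.05],[[0,0,0],0],[[0,0,0],0],[[0,0,0],0],[[0,0,0],0],[[0,0,0],0],[[0,0,0],0]]'
python3 st.py
```

```text
clock: 12.4
eef_pos: [564.8, 80.3, 155.6]
eef_rot: [0.936, 1.57, -0.022]
wrist_force: [-0.7, -1.6, 3.2]
finger_gap: 37.7
12.4 q6 -0.536 f [-0.7 -1.6  3.2] m [-0.23  0.13  0.01] p [564.81  80.28 155.65] 37.72831370380768
[[0.0, 0.818, 0.575], [-0.0, 0.575, -0.818], [-1.0, 0.0, 0.0]] relief in tool axes [-0.   -0.25  0.15]
clock: 13.65
eef_pos: [564.8, 80.3, 156.0]
eef_rot: [1.049, 1.57, 0.291]
wrist_force: [0.9, 0.7, 4.3]
finger_gap: 37.9
13.65 q6 -0.736 f [0.9 0.7 4.3] m [ 0.18 -0.31 -0.03] p [564.82  80.31 155.96] 37.946929854453735
[[0.0, 0.687, 0.726], [0.0, 0.726, -0.687], [-1.0, 0.0, 0.0]] relief in tool axes [0.   0.19 0.03]
```

```bash
python3 -m handwheel '[[[-0.1,0,0],-0.05],[[-0.1,0,0],-0.05],[[-0.1,0,0],-0.05],[[-0.1,0,0],-0.05],[[0,0,0],0],[[0,0,0],0],[[0,0,0],0],[[0,0,0],0],[[0,0,0],0],[[0,0,0],0]]'
python3 st.py
```

```text
clock: 14.9
eef_pos: [564.9, 80.3, 156.4]
eef_rot: [0.89, 1.57, 0.331]
wrist_force: [1.1, 0.7, 5.9]
finger_gap: 37.9
14.9 q6 -0.935 f [1.1 0.7 5.9] m [ 0.23 -0.43 -0.03] p [564.87  80.34 156.4 ] 37.91517429797144
[[0.001, 0.53, 0.848], [0.0, 0.848, -0.53], [-1.0, 0.0, 0.0]] relief in tool axes [0.   0.19 0.1 ]
```

```bash
python3 -m handwheel '[[[-0.1,0,0],-0.05],[[-0.1,0,0],-0.05],[[-0.1,0,0],-0.05],[[-0.1,0,0],-0.05],[[0,0,0],0],[[0,0,0],0],[[0,0,0],0],[[0,0,0],0],[[0,0,0],0],[[0,0,0],0]]'
python3 st.py
```

```text
clock: 16.15
eef_pos: [564.8, 80.4, 156.7]
eef_rot: [1.032, 1.57, 0.673]
wrist_force: [1.5, 1.9, 5.3]
finger_gap: 37.8
16.15 q6 -1.135 f [1.5 1.9 5.3] m [ 0.5  -0.5  -0.05] p [564.81  80.37 156.71] 37.77071359567435
[[0.0, 0.351, 0.936], [0.0, 0.936, -0.351], [-1.0, 0.0, 0.0]] relief in tool axes [0.   0.38 0.13]
```

```bash
python3 -m handwheel '[[[-0.1,0,0],-0.05],[[-0.1,0,0],-0.05],[[-0.1,0,0],-0.05],[[-0.1,0,0],-0.05],[[0,0,0],0],[[0,0,0],0],[[0,0,0],0],[[0,0,0],0],[[0,0,0],0],[[0,0,0],0]]'
python3 st.py
```

```text
clock: 17.4
eef_pos: [564.7, 80.2, 157.0]
eef_rot: [-2.578, 1.571, -2.736]
wrist_force: [1.4, 2.5, -3.4]
finger_gap: 37.6
17.4 q6 -1.336 f [ 1.4  2.5 -3.4] m [ 0.48 -0.4   0.03] p [564.67  80.23 157.02] 37.643001953263614
[[-0.0, 0.157, 0.988], [-0.0, 0.988, -0.157], [-1.0, -0.0, -0.0]] relief in tool axes [-0.    0.44  0.16]
```

The vertical force flipped from +5 to −3.4 N, so the threads have slipped off and I'm now carrying the screw. I nudge a little further and open so it falls, then wind the wrist back, drop 6 mm and check.

```bash
python3 -m handwheel '[[[0,0,0],-0.04],[[0,0,0],0],[[0,0,0],0],[[0,0,0],0],[[0,0,0],0],[[0,0,0],0],[[0,0,0],0],[[0,0,0],0],[[0,0,0],0],[[0,0,0],0]]' - 12
python3 -m handwheel '[[[0,0,0],0],[[0,0,0],0],[[0,0,0],0],[[0,0,0],-0.15],[[1,0,0],-0.15],[[1,0,0],-0.15],[[1,0,0],-0.15],[[1,0,0],-0.15],[[1,0,0],-0.15],[[1,0,0],-0.15]]' 110 12
python3 st.py; python3 - <<'E'
from h import *
d=look("scene"); save(d,'s3.png')
im=cv2.imread('pics/s3.png')[160:260,240:350]; cv2.imwrite('pics/s3c.png',cv2.resize(im,(660,600),interpolation=cv2.INTER_CUBIC))
g=cv2.cvtColor(cv2.imread('pics/s3.png'),cv2.COLOR_BGR2GRAY); print(g[195:250,288:298].mean(1).astype(int).tolist())
E
```

```text
clock: 18.65
eef_pos: [564.7, 80.3, 157.1]
eef_rot: [0.02, 1.571, -0.098]
wrist_force: [1.3, 1.5, 0.0]
finger_gap: 37.8
clock: 19.9
eef_pos: [564.7, 80.2, 151.0]
eef_rot: [2.919, 1.571, -2.427]
wrist_force: [0.1, 0.1, -0.3]
finger_gap: 53.5
19.9 q6 -2.431 f [ 0.1  0.1 -0.3] m [ 0.04 -0.09  0.06] p [564.68  80.22 150.98] 53.4912966836408
[[-0.0, -0.806, 0.592], [-0.0, 0.592, 0.806], [-1.0, 0.0, -0.0]] relief in tool axes [-0.    0.    0.03]
[67, 68, 69, 69, 69, 70, 69, 69, 71, 76, 78, 79, 78, 73, 69, 68, 68, 67, 68, 68, 67, 68, 70, 75, 82, 90, 100, 112, 114, 112, 112, 109, 100, 96, 96, 93, 91, 88, 88, 89, 89, 90, 90, 90, 88, 85, 86, 99, 115, 122, 124, 124, 124, 123, 124]
```

View pics/s3c.png

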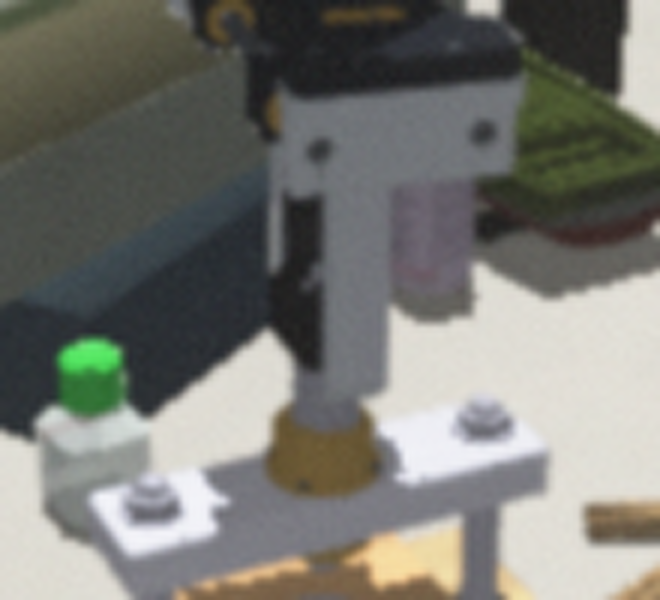

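The knob has dropped about 5.5 mm against the view before, with the gripper centred round it. Now I grip and turn forward, following the 12 mm/turn helix down.

```bash
python3 -m handwheel '[[[0,0,0],0],[[0,0,0],0],[[0,0,0],0],[[0,0,0],0],[[0,0,0],0],[[0,0,0],0],[[0,0,0],0],[[0.2,0,0],0.1],[[0.2,0,0],0.1],[[0,0,0],0]]' 255 15
python3 st.py
python3 -m handwheel '[[[0.3,0,0],0.15],[[0.3,0,0],0.15],[[0.3,0,0],0.15],[[0.3,0,0],0.15],[[0.3,0,0],0.15],[[0.3,0,0],0.15],[[0.3,0,0],0.15],[[0.3,0,0],0.15],[[0.3,0,0],0.15],[[0.2,0,0],0.15]]'
python3 st.py
```

```text
clock: 21.2
eef_pos: [564.7, 80.3, 150.7]
eef_rot: [1.751, 1.571, 2.483]
wrist_force: [-0.1, 0.5, 1.1]
finger_gap: 37.8
21.2 q6 -2.227 f [-0.1  0.5  1.1] m [ 0.19 -0.11 -0.02] p [564.67  80.32 150.68] 37.778357850181806
[[-0.0, -0.669, 0.743], [0.0, 0.743, 0.669], [-1.0, 0.0, -0.0]] relief in tool axes [0.   0.07 0.05]
clock: 22.45
eef_pos: [565.0, 81.0, 147.9]
eef_rot: [1.712, 1.569, 0.942]
wrist_force: [1.8, 3.5, -0.3]
finger_gap: 37.9
22.45 q6 -0.724 f [ 1.8  3.5 -0.3] m [ 1.03 -0.55 -0.02] p [564.97  80.98 147.93] 37.89369323538994
[[0.001, 0.696, 0.718], [0.001, 0.718, -0.696], [-1.0, 0.002, -0.0]] relief in tool axes [ 0.    0.63 -0.19]
```

```bash
python3 -m handwheel '[[[0.3,0,0],0.15],[[0.3,0,0],0.15],[[0.3,0,0],0.15],[[0.3,0,0],0.15],[[0.3,0,0],0.15],[[0.3,0,0],0.15],[[0.3,0,0],0.15],[[0.3,0,0],0.15],[[0.3,0,0],0.15],[[0.2,0,0],0.15]]'
python3 st.py
python3 -m handwheel '[[[0.3,0,0],0.15],[[0.3,0,0],0.15],[[0.3,0,0],0.15],[[0.3,0,0],0.15],[[0.3,0,0],0.15],[[0.3,0,0],0.15],[[0.3,0,0],0.15],[[0.3,0,0],0.15],[[0.3,0,0],0.15],[[0.2,0,0],0.15]]'
python3 st.py
```

```text
clock: 23.7
eef_pos: [565.0, 80.7, 145.0]
eef_rot: [3.011, 1.57, 0.742]
wrist_force: [0.4, 2.4, 1.1]
finger_gap: 37.3
23.7 q6 0.776 f [0.4 2.4 1.1] m [ 0.56 -0.26  0.02] p [564.96  80.71 145.04] 37.250033826031945
[[0.001, 0.766, -0.643], [0.001, -0.643, -0.766], [-1.0, 0.0, -0.001]] relief in tool axes [ 0.   -0.21 -0.35]
clock: 24.95
eef_pos: [565.3, 81.1, 142.3]
eef_rot: [-1.822, 1.568, 0.691]
wrist_force: [3.9, 5.7, -0.4]
finger_gap: 37.4
24.95 q6 2.276 f [ 3.9  5.7 -0.4] m [ 1.32 -0.88  0.05] p [565.29  81.14 142.31] 37.44494271221635
[[0.002, -0.588, -0.809], [0.002, -0.809, 0.588], [-1.0, -0.002, -0.001]] relief in tool axes [ 0.   -1.16  0.04]
```

The forward turn is at 4.7 rad. The wrist is near its range end, so I release, retreat up and aside, and check the index from above before regripping.

```bash
python3 -m handwheel '[[[0,0,0],0],[[0,0,0],0],[[0,0,0],0],[[0,0,0],0],[[-30,0,0],0],[[-30,0,0],0],[[-10,-40,30],0],[[0,-40,30],0],[[0,-40,30],0],[[0,-40,30],0]]' 100 15
python3 st.py; python3 - <<'E'
from h import *
d=look("top"); save(d,'t3.png')
im=cv2.imread('pics/t3.png')[160:240,235:335]; cv2.imwrite('pics/t3c.png',cv2.resize(im,(750,600),interpolation=cv2.INTER_CUBIC))
v,u=np.nonzero(d["z_map"]>0); w=world(d,np.stack([u,v],1))
s=(np.hypot(w[:,0]-565,w[:,1]-79.5)<19)&(w[:,2]>150)&(w[:,2]<180); print(s.sum(),w[s].mean(0),np.median(w[s][:,2]))
E
```

```text
clock: 26.2
eef_pos: [565.2, 271.1, 211.8]
eef_rot: [-0.603, 1.558, 1.936]
wrist_force: [-0.4, -0.1, 1.2]
finger_gap: 56.9
26.2 q6 2.555 f [-0.4 -0.1  1.2] m [0.03 0.   0.  ] p [565.15 271.14 211.81] 56.89004658053007
[[-0.005, -0.567, -0.824], [0.012, -0.824, 0.567], [-1.0, -0.007, 0.011]] relief in tool axes [0.   0.05 0.04]
224 [564.71314228  78.39095247 162.60890687] 162.62140961000028
```

View pics/t3c.png

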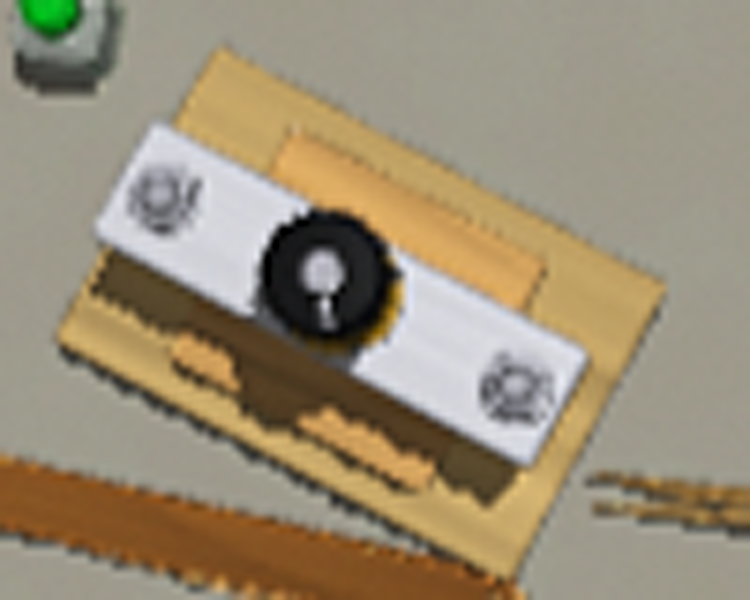

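The index now points to image down, about −x (crop 325,315). That matches the expected 1.69 back and 4.7 forward, and the knob is 11.9 mm lower against an expected 11.8. About 1.6 rad remains, so I unwind the wrist and go back.

```bash
python3 -m handwheel '[[[0,0,0],-0.18],[[0,0,0],-0.18],[[0,0,0],-0.18],[[0,0,0],-0.18],[[0,0,0],-0.18],[[0,0,0],-0.18],[[0,0,0],-0.18],[[0,0,0],-0.18],[[0,0,0],-0.18],[[0,0,0],0]]'
python3 st.py; python3 -c "
from h import *
s=manip.read_state();Rt=R.from_euler('xyz',s['eef_rot']).as_matrix();print(Rt.T@(np.array([565,80.5,142.3])-s['eef_pos']))"
```

```text
clock: 27.5
eef_pos: [565.6, 269.0, 211.7]
eef_rot: [-2.213, 1.558, 1.943]
wrist_force: [-0.1, -0.4, -0.1]
finger_gap: 57.4
27.5 q6 0.934 f [-0.1 -0.4 -0.1] m [-0.06 -0.06 -0.04] p [565.6  268.99 211.71] 57.399511966486365
[[-0.005, 0.849, -0.528], [0.012, -0.528, -0.849], [-1.0, -0.01, -0.008]] relief in tool axes [-0.    0.03  0.06]
[ 67.19131717  99.76909249 160.87037432]
```

```bash
python3 -m handwheel '[[[0,20,32],0],[[0,20,32],0],[[0,20,32],0],[[0,20,32],0],[[0,20,32],0],[[0,0,0],0],[[0,0,0],0],[[0,0,0],0],[[0,0,0],0],[[0,0,0],0]]'
python3 st.py; python3 -c "
from h import *
s=manip.read_state();Rt=R.from_euler('xyz',s['eef_rot']).as_matrix();print(Rt.T@(np.array([565,80.5,142.3])-s['eef_pos']))"
```

```text
clock: 28.75
eef_pos: [566.1, 80.8, 209.5]
eef_rot: [-2.214, 1.558, 1.943]
wrist_force: [-0.2, 0.6, -0.9]
finger_gap: 57.0
28.75 q6 0.625 f [-0.2  0.6 -0.9] m [-0.03 -0.03  0.  ] p [566.06  80.83 209.47] 57.03582205221865
[[-0.005, 0.85, -0.528], [0.012, -0.527, -0.849], [-1.0, -0.01, -0.008]] relief in tool axes [ 0.   -0.09 -0.06]
[ 6.71670206e+01 -3.91027854e-02  1.35198041e+00]
```

```bash
python3 -m handwheel '[[[0,0,1.3],0],[[10,0,0],0],[[10,0,0],0],[[10,0,0],0],[[10,0,0],0],[[10,0,0],0],[[10,0,0],0],[[6,0,0],0],[[0,0,0],0],[[0,0,0],0]]'
python3 st.py
python3 -m handwheel '[[[0,0,0],0],[[0,0,0],0],[[0,0,0],0],[[0,0,0],0],[[0,0,0],0],[[0,0,0],0],[[0,0,0],0],[[0,0,0],0],[[0,0,0],0],[[0,0,0],0]]' 255 15
python3 st.py
```

```text
clock: 30.0
eef_pos: [565.3, 80.1, 143.9]
eef_rot: [-2.27, 1.558, 1.886]
wrist_force: [-0.6, -0.6, -0.8]
finger_gap: 56.8
30.0 q6 0.622 f [-0.6 -0.6 -0.8] m [ 0.02 -0.06  0.02] p [565.3   80.11 143.88] 56.80694512296216
[[-0.004, 0.849, -0.528], [0.012, -0.528, -0.849], [-1.0, -0.01, -0.008]] relief in tool axes [-0.   -0.02  0.14]
clock: 31.25
eef_pos: [565.1, 80.1, 143.6]
eef_rot: [-2.225, 1.558, 1.932]
wrist_force: [-0.9, -0.0, 2.0]
finger_gap: 37.7
31.25 q6 0.622 f [-0.9 -0.   2. ] m [ 0.06  0.15 -0.03] p [565.1   80.11 143.55] 37.72805141736161
[[-0.004, 0.849, -0.528], [0.012, -0.528, -0.849], [-1.0, -0.01, -0.008]] relief in tool axes [ 0.   -0.12  0.08]
```

Gripped with low forces. Now the remaining 1.6 rad.

```bash
python3 -m handwheel '[[[0.3,0,0],0.16],[[0.3,0,0],0.16],[[0.3,0,0],0.16],[[0.3,0,0],0.16],[[0.3,0,0],0.16],[[0.3,0,0],0.16],[[0.3,0,0],0.16],[[0.3,0,0],0.16],[[0.3,0,0],0.16],[[0.4,0,0],0.16]]'
python3 -m handwheel '[[[0,0,0],0.01],[[0,0,0],0.01],[[0,0,0],0],[[0,0,0],0],[[0,0,0],0],[[0,0,0],0],[[0,0,0],0],[[0,0,0],0],[[0,0,0],0],[[0,0,0],0]]'
python3 st.py; python3 - <<'E'
from h import *
d=look("scene"); save(d,'s5.png')
im=cv2.imread('pics/s5.png')[140:310,200:400]; cv2.imwrite('pics/s5c.png',cv2.resize(im,(700,595),interpolation=cv2.INTER_CUBIC))
E
```

```text
clock: 32.5
eef_pos: [565.5, 81.2, 140.7]
eef_rot: [-0.756, 1.557, 1.796]
wrist_force: [1.4, 8.6, 1.6]
finger_gap: 37.7
clock: 33.75
eef_pos: [565.4, 81.2, 140.6]
eef_rot: [-0.73, 1.557, 1.807]
wrist_force: [2.0, 8.4, 0.3]
finger_gap: 37.8
33.75 q6 2.242 f [2.  8.4 0.3] m [ 1.67 -0.32  0.04] p [565.42  81.17 140.65] 37.76591559412722
[[-0.003, -0.569, -0.823], [0.014, -0.823, 0.569], [-1.0, -0.009, 0.01]] relief in tool axes [ 0.02 -1.34  0.52]
```

View pics/s5c.png

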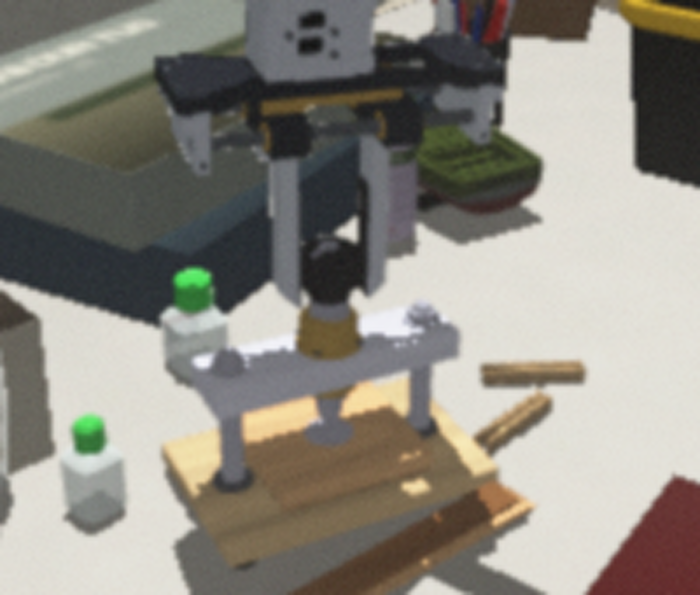

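The knob is held between the pads (crop pixel 330,270), the screw stands lower in the boss, and its surroundings are untouched. I ease the side load and hand in.

```bash
python3 -m handwheel '[[[0,-0.5,0.2],0],[[0,-0.4,0.2],0],[[0,0,0],0],[[0,0,0],0],[[0,0,0],0],[[0,0,0],0],[[0,0,0],0],[[0,0,0],0],[[0,0,0],0],[[0,0,0],0]]'
python3 st.py; python3 - <<'E'
from h import *
print(manip.sign_off())
E
```

```text
clock: 35.05
eef_pos: [565.4, 81.3, 140.5]
eef_rot: [-0.648, 1.558, 1.888]
wrist_force: [-0.4, 5.6, 2.7]
finger_gap: 37.8
35.05 q6 2.244 f [-0.4  5.6  2.7] m [ 1.2  -0.15 -0.03] p [565.4   81.33 140.54] 37.79805721905383
[[-0.004, -0.569, -0.822], [0.012, -0.822, 0.569], [-1.0, -0.008, 0.01]] relief in tool axes [ 0.01 -0.72  0.59]
the job is handed in; nothing more can be done
None
```

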